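# Hold the bulldog clip open over the medicine card

### The arm

A 7-joint arm with a two-finger parallel gripper is mounted at the origin on the work surface. World frame = base frame: x ahead of the robot, y to its left, z up, the work surface at z = 0. Lengths are in m, angles in rad, forces in N, time in s.
With the tool pointing down it reaches from about 0.425 to 0.925 m from the base axis. Payload 6.8 kg.
Tool frame: the origin (TCP) lies between the finger pads; the fingertips stand 17 mm ahead of it and the grasp point (between the pads) lies 2 mm behind it; z points along the fingers, y is the direction in which the jaws open and shut (so a half turn about z gives the same grasp; the last joint's range is limited). The gripper opens to 85 mm and grips with 20 to 120 N. Pads are 22 mm wide; open, the fingers measure 114 mm over their backs; the gripper's body (76 mm by 85 mm) begins 54 mm behind the grasp point. The pads swing forward as they close: fully open they stand 13 mm farther back than shut.
Start: joints at [1.157, 0.477, 0.022, 1.555, -0.011, 1.109, -0.083], TCP at [0.203, -0.644, 0.248] pointing down, gripper open.
Joint ranges: [-2.96, 2.96], [-0.34, 2.1], [-1.41, 1.46], [0.24, 2.44], [-1.37, 4.51], [0.17, 1.92], [-2.96, 2.96]. Speed limits (rad/s): [2.39, 2.39, 3.14, 3.14, 3.14, 3.14, 3.14].

### API

Orientations are given as a unit quaternion [w, x, y, z].
In Python, from station import bot gives the robot as it stands. The module is installed in compiled form; this text tells all that it offers.
- The arm moves only by the tool carry_out, never from a script. Its argument "moves" is a list of rows, each a list of 3 entries, a list of its own where there are three numbers: the turn, a rotation vector about the tool's x, y, z in degrees, then the shift along the tool's x, y, z in cm, then the finger opening in cm, from 0 to 8.54. A call has 1 to 5 rows; each row is the pose to reach, as a shift and turn from the pose commanded when the call began, along the tool's axes at that moment; what a row does not reach only later rows make up. A row lasts 1/8 s, in which the tool goes at most 62.5 mm and 10.7 degrees, less where a joint would pass 70% of its speed; a pose out of reach is approached as far as the arm can. A call with a gripper value outside its range is refused whole. The fingers move at their own pace and stop on an object; "newtons" is the grip in N (left out, the last holds). Time passes only in rows, so rows that repeat a pose let the fingers close. It gives the time, the measured TCP pose, the force and the opening at its end, in the units of the state.
- bot.get_obs(): the state, without advancing time (a new reading comes with each control period).
- bot.read_camera(name): name is "scene" or "top" or "wrist"; returns the picture (384x512x3 uint8, red, green, blue); there is no depth.
- bot.camera_info(name): a dict with "vertical_fov" (degrees; the focal length in pixels is half the picture's height over the tangent of half this angle, whatever the lens; pixels are square), "cx", "cy" (the principal point, pixels), "position" and "attitude" of the camera in the world. Camera axes: x right, y up, looking along -z (the intrinsics and any distortion apply to the point x, -y, -z); pixel columns grow to the right and rows downward; lengths in m; the calibration is good to about 2 mm. A picture is of the moment at which its call begins: read the wrist's pose just before it. camera_info takes no time and is no camera call; for the wrist camera it gives the pose at the moment of the call.
- bot.hand_in(): hands the job in, once; it reports no verdict.
Trained networks look in the newest picture that a camera, given by its name, has taken for a name from the list of things; names that differ only in an ending like _2 or _b are one class to them, and where a whole thing is asked for, a point or a joint stands for the part that bears it (a point fixed in the world has none). Each returns a list of dicts, best first, with "score" (0 to 1); they miss things now and then, are a little off and sometimes report something else, mostly with a low value. They report only what shows in the picture. A call takes as long as a camera call. They do not tell look-alikes from the thing itself.
- bot.silhouettes(label, camera): "region" (384x512 bool, what is visible of it) and "location" ([column, row] in pixels, amid what is visible of it).
The state is a dict: "t": time; "q": joint angles; "joint_vel": joint speeds; "joint_torque": joint torques, N m; "eef_pos": TCP position; "tool_rot": TCP orientation; "contact_force": force on the tool from outside, world axes, zero at the start; "torque": the same for the moment, N m; "gripper_width": opening from 0.0 (shut) to 1.0 (fully open).
Only numpy, scipy, OpenCV 4.12 (cv2) and the standard library are available. Lean on these libraries where they do the work, as an engineer would, in place of code of your own. Each camera call takes 0.05 s, during which the arm holds its last target. There are 200 camera calls.

### The job

Squeeze the handles of the chrome bulldog clip to take it off the raised cover of the yellow pill box, then hold it wide open astride the top edge of the white medicine card so that I can tuck a new slip in: near the middle of that edge and square to it, one jaw on each side with its lip about a centimetre below the edge, neither jaw touching the card. Finish like that, still squeezing and holding the clip; do not shove into the card, and leave the lota, the parrot and the mirror where they stand.

Things in the scene. Friction and masses are not known exactly. Their poses are not given: they have to be found in the camera images.
- clip: Chrome bulldog clip, 0.08 kg, at first clamped jaws down on the pill box's raised cover. Origin on the pivot between its two halves; z up to the handles, y along pivot and jaws (56 mm wide), x is the direction in which handles and jaws spread. Handles flare upward to curled ends, 60 mm over the outsides when shut. Lips reach 37 mm below the origin when shut, 32 mm when fully open.
- handle_a (a point): Centre of the curled end of the +x handle: a round bar 6 mm thick, 32 mm long in y. From the clip's origin it is 27 mm in +x and 36 mm up when shut, 9 mm in +x and 44 mm up when fully open (then 23 mm over both ends). Handle below it 30 mm wide, leaning in to the pivot.
- handle_b (a point): The same on the -x handle. Squeezing both ends together in x opens the jaws: about 3.5 N on each to start, 10 N fully open against a stop. Squeezed with 15 to 25 N it just stays at the stop; let go, it snaps shut.
- clip_a (a joint): Opening of the clip: angle by which each half (both turn equally) has turned from the clamped start, rad. 0 = shut on the 4 mm cover, 0.30 = lips 26 mm apart, 0.45 = fully open at its stop (lips 36 mm apart). A spring pulls it shut.
- lip_a (a point): Middle of the lower inner edge of the clip's +x jaw lip.
- lip_b (a point): Middle of the lower inner edge of the clip's -x jaw lip.
- pillbox: Yellow pill box, fixed, 64 x 116 x 28 mm (x, y, z), with four open compartments; its flip-top cover stands open and upright along its +x side. Origin at the centre of the underside.
- cover_edge (a point): Middle of the top edge of the pill box's raised cover, 100 mm above the stool top. The cover is 4 mm thick in the pill box's x and 112 mm long in its y; at first the clip's lips reach 14 mm below this edge, and the clip may sit up to 22 mm to either side of this point.
- card: White medicine card with a blue band and grey boxes, standing upright in a dark wooden foot (50 x 110 x 24 mm), fixed. Origin at the centre of the foot's underside; x is normal to the card, y along its top edge, z up.
- card_edge (a point): Middle of the card's top edge, 110 mm above the stool top, axes as the card's. The card is 3 mm thick in x and 90 mm wide in y, with free space on both sides.
- lota: Steel lota with its lid on, 94 mm across, 110 mm tall, loose; origin at the centre of its underside. Leave alone.
- parrot: Green ceramic parrot on a white base, about 60 mm across, 104 mm tall, loose; origin at the centre of its underside. Leave alone.
- mirror: Small upright wooden mirror on a foot, 55 x 85 mm, 108 mm tall, loose; origin at the centre of its underside. Leave alone.
Mind the look-alikes: they are no part of the job. Leave any orange look-alike of the clip alone.

How it is judged:
By the outcome, as a careful person would: the job done as asked, in the order asked, and still so for the second after the job is handed in, while the arm keeps its last pose, push and grip.
It also fails if it takes over 38 s, if anything falls off the work surface, if the arm or the gripper's body presses on something with over 40 N, if the wrist force passes 120 N, or if a joint passes its speed limit or range.

## Working session

There is one attempt and no reset: what is moved stays moved. The work goes in short steps, Python scripts to look and compute and a tool call to move; the robot and the scene stay as the last step left them, time stands still between calls to the robot, and variables do not carry over. Pictures are saved under pics/ and viewed, about 8 in all and at most 12, crops included, and the job is handed in when it is done.

Besides the shell and the picture viewer there is one more tool, called after "Emit:" as name(argument=value, ...), one argument or row to a line, values as JSON. carry_out: Moves the arm, as the interface text tells. Its arguments: {"type":"object","properties":{"moves":{"type":"array"},"newtons":{"type":"number"}},"required":["moves"]}

```bash
mkdir -p pics; python3 - <<'E'
from station import bot
import cv2,numpy as np
o=bot.get_obs();print({k:np.round(v,3).tolist() for k,v in o.items()})
ims=[]
for n in("scene","top","wrist"):
    i=bot.read_camera(n);c=bot.camera_info(n);print(n,c);cv2.imwrite(f"pics/{n}0.png",i[...,::-1]);ims.append(i)
for n in("scene","top","wrist"):
    for l in("clip","handle_a","lip_a","pillbox","card","lota","parrot","mirror"):
        for d in bot.silhouettes(l,n):
            r=d["region"];y,x=np.nonzero(r);print(n,l,round(d["score"],2),np.round(d["location"],1),r.sum(),x.min() if len(x) else 0,x.max() if len(x) else 0,y.min() if len(x) else 0,y.max() if len(x) else 0)
E
```

```text
{'t': 0.0, 'q': [1.157, 0.478, 0.022, 1.556, -0.011, 1.109, -0.083], 'joint_vel': [-0.001, 0.0, -0.001, 0.0, 0.0, 0.001, 0.002], 'joint_torque': [0.001, -59.645, 1.608, -28.12, 0.012, 0.009, 0.0], 'eef_pos': [0.203, -0.643, 0.247], 'tool_rot': [-0.001, 0.988, 0.152, -0.0], 'contact_force': [0.622, -0.338, -0.905], 'torque': [-0.027, -0.021, 0.004], 'gripper_width': 1.002}
scene {'vertical_fov': 53.8629795895709, 'cx': 259.80136819122015, 'cy': 189.98337693983527, 'position': array([ 0.99644288, -0.05154741,  0.75086894]), 'attitude': array([0.71079458, 0.20513661, 0.19595426, 0.64365516])}
top {'vertical_fov': 48.856871318942254, 'cx': 251.36944469116776, 'cy': 190.65945569901396, 'position': array([0.47582963, 0.00243012, 1.04734694]), 'attitude': array([-0.70242819, -0.03369373,  0.05041468,  0.70916693])}
wrist {'vertical_fov': 62.78463201698118, 'cx': 256.93242832686946, 'cy': 192.0861553417219, 'position': array([ 0.26943631, -0.62182095,  0.37249805]), 'attitude': array([ 0.79867539, -0.11014035,  0.0817471 , -0.58592161])}
scene clip 0.96 [277.7 145.9] 444 261 286 131 164
scen
[... 1776 characters left out ...]
 196
top lip_a 0.57 [304.1 194.9] 244 292 316 187 202
top lip_a 0.47 [234.9 258.8] 153 230 244 252 269
top lip_a 0.44 [223.6 268.5] 190 218 235 254 274
top lip_a 0.43 [287.5 220.6] 1403 264 320 197 235
top pillbox 0.69 [287.9 221.5] 1243 265 314 199 235
top pillbox 0.51 [194.7 226.8] 976 168 215 212 237
top card 0.94 [192.1 226.6] 982 168 215 212 237
top card 0.63 [304.7 195.5] 236 293 315 187 201
top lota 0.69 [172.1 148.2] 1210 153 191 127 165
top parrot 0.68 [253.4 145.1] 491 241 264 129 156
top parrot 0.28 [192.7 222.7] 986 168 215 212 238
top mirror 0.67 [304.8 202.8] 493 292 316 187 216
top mirror 0.63 [317.7 141.3] 871 301 343 131 155
top mirror 0.27 [285.1 217.7] 1402 264 319 198 236
```

View pics/scene0.png

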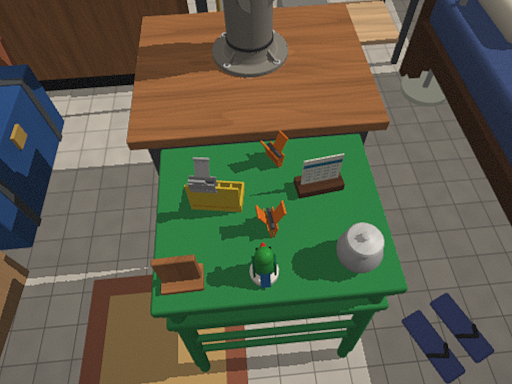

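View pics/top0.png

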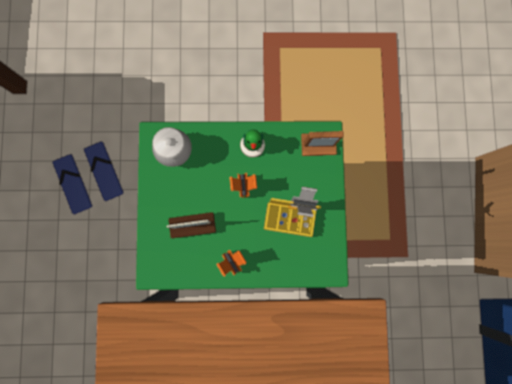

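The scene camera shows the chrome clip on the cover of the yellow box at (202,176), with the white card at (321,177). In the top view the clip is at (303,200) and the card at (192,225). There are also two orange look-alikes. Next I need enlarged views to triangulate.

```bash
python3 - <<'E'
import cv2,numpy as np
s=cv2.imread("pics/scene0.png")[145:220,180:350];t=cv2.imread("pics/top0.png")[180:245,160:330]
f=lambda i:cv2.resize(i,None,fx=4.7,fy=4.7,interpolation=cv2.INTER_CUBIC)
s=f(s[:63]);t=f(t[:62]);print(s.shape,t.shape)
cv2.imwrite("pics/crop0.png",np.vstack([s,t]))
E
```

```text
(296, 799, 3) (291, 799, 3)
```

View pics/crop0.png

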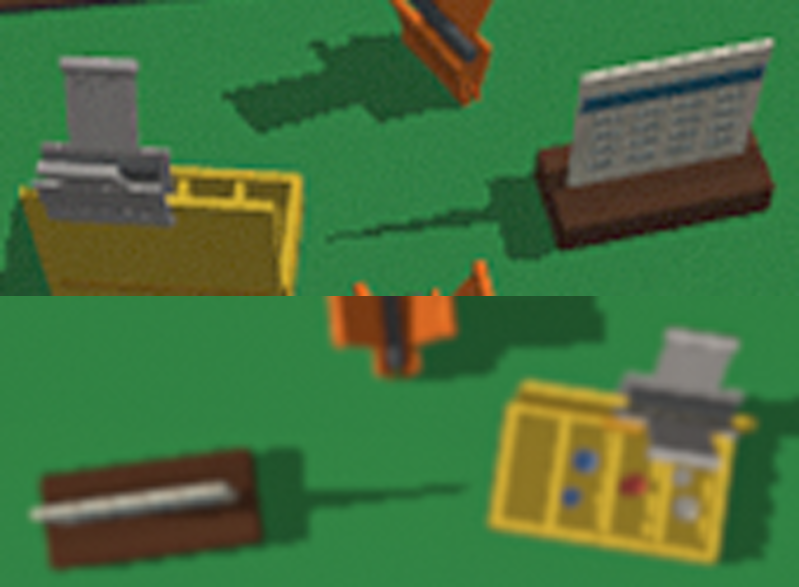

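Scene and top crops: the card's top-edge ends, both cover ends and the clip's -x handle bar show in both. I'll triangulate these.

```bash
cat > h.py <<'E'
import numpy as np,cv2
from scipy.spatial.transform import Rotation as R
from scipy.optimize import least_squares
Q=lambda q:R.from_quat(np.roll(np.asarray(q,float),-1))
def cam(c):
    f=192/np.tan(np.radians(c["vertical_fov"])/2)
    return f,c["cx"],c["cy"],np.array(c["position"]),Q(c["attitude"]).as_matrix()
def ray(c,p):
    f,cx,cy,P,M=cam(c);d=M@np.array([(p[0]-cx)/f,-(p[1]-cy)/f,-1]);return P,d/np.linalg.norm(d)
def proj(c,X):
    f,cx,cy,P,M=cam(c);x=(np.atleast_2d(X)-P)@M
    return np.c_[cx+f*x[:,0]/-x[:,2],cy-f*x[:,1]/-x[:,2]]
def atz(c,p,z):
    P,d=ray(c,p);return P+d*(z-P[2])/d[2]
def tri(cs,ps):
    A=np.zeros((3,3));b=np.zeros(3)
    for c,p in zip(cs,ps):
        P,d=ray(c,p);m=np.eye(3)-np.outer(d,d);A+=m;b+=m@P
    X=np.linalg.solve(A,b);return X,[np.linalg.norm(proj(c,X)[0]-p) for c,p in zip(cs,ps)]
E
python3 - <<'E'
from h import *
from station import bot
s,t=bot.camera_info("scene"),bot.camera_info("top")
S=lambda u,v:(180+u/4.7-.4,145+v/4.7-.4);T=lambda u,v:(160+u/4.7-.4,180+(v-296)/4.7-.4)
for n,a,b in[("card-y",S(584,78),T(232,492)),("card+y",S(772,42),T(32,515)),("cov+y",S(280,208),T(522,385)),("cov-y",S(22,190),T(750,425)),("hb",S(99,63),T(685,458)),
 ("foot?",S(565,248),T(255,455))]:
    X,e=tri([s,t],[a,b]);print(n,X.round(4),np.round(e,2))
o=bot.get_obs();print(Q(o["tool_rot"]).as_matrix().round(3))
w=bot.camera_info("wrist");M=Q(o["tool_rot"]).as_matrix();print("cam in tool",M.T@(w["position"]-o["eef_pos"]),(M.T@Q(w["attitude"]).as_matrix()).round(3))
E
```

```text
card-y [0.5206 0.0759 0.1121] [0.96 0.92]
card+y [0.5103 0.1664 0.1131] [0.29 0.28]
cov+y [ 0.5705 -0.0633  0.1033] [0.2  0.18]
cov-y [ 0.5502 -0.1737  0.1045] [0.65 0.59]
hb [ 0.531  -0.132   0.1648] [0.17 0.16]
foot? [0.5448 0.0717 0.0066] [0.77 0.72]
[[ 0.954  0.301  0.   ]
 [ 0.301 -0.954 -0.   ]
 [ 0.     0.    -1.   ]]
cam in tool [ 0.06974896 -0.00067285 -0.12494049] [[-0.001  0.962  0.272]
 [ 1.     0.001  0.   ]
 [ 0.     0.272 -0.962]]
```

Stool top is at z≈0.003. The card measures 91 mm and the cover 112 mm, which matches the sizes given. The clip origin is about (0.558,-0.137,0.126) with yaw -10.4°. Next: hover above the clip.

```bash
cat >> h.py <<'E'
def goto(o,X,psi):
    """tool down, tool y along world azimuth psi (deg); prints turn and shift"""
    M=Q(o["tool_rot"]).as_matrix();p=np.radians(psi);y=np.array([np.cos(p),np.sin(p),0]);z=np.array([0,0,-1.])
    G=np.c_[np.cross(y,z),y,z]
    print("turn",np.degrees(R.from_matrix(M.T@G).as_rotvec()).round(2),"shift cm",(M.T@(np.array(X)-o["eef_pos"])*100).round(2))
E
python3 -c "
from h import *
from station import bot
goto(bot.get_obs(),[.558,-.137,.25],-10.4)"
```

```text
turn [  0.     0.   -62.08] shift cm [ 49.09 -37.64  -0.17]
```

Emit:
carry_out(
  moves=[
    [[0,0,-6.2],[4.9,-3.8,0],8.54],
    [[0,0,-12.4],[9.8,-7.5,0],8.54],
    [[0,0,-18.6],[14.7,-11.3,0],8.54],
    [[0,0,-24.8],[19.6,-15,0],8.54],
    [[0,0,-31],[24.5,-18.8,0],8.54],
  ],
  newtons=20,
)

```text
t: 1.98
eef_pos: [0.3813, -0.3891, 0.2487]
tool_rot: [0.0, 0.911, 0.412, 0.0]
contact_force: [0.2, -0.1, -0.2]
gripper_width: 0.998
```

```bash
python3 -c "
from h import *
from station import bot
goto(bot.get_obs(),[.558,-.137,.25],-10.4)"
```

```text
turn [ 5.000e-02  2.000e-02 -3.089e+01] shift cm [30.61 -3.35 -0.14]
```

Emit:
carry_out(
  moves=[
    [[0,0,-6.2],[6.1,-0.7,0],8.54],
    [[0,0,-12.4],[12.2,-1.4,0],8.54],
    [[0,0,-18.6],[18.3,-2,0],8.54],
    [[0,0,-24.8],[24.4,-2.7,0],8.54],
    [[0,0,-30.9],[30.6,-3.3,0],8.54],
  ],
)

```text
t: 2.6
eef_pos: [0.5592, -0.1382, 0.2486]
tool_rot: [0.0, 0.768, 0.64, 0.0]
contact_force: [1.4, -1.3, 0.2]
gripper_width: 0.999
```

```bash
python3 - <<'E'
from h import *
from station import bot
o=bot.get_obs();goto(o,[.558,-.137,.25],-10.4);print(o["t"],o["joint_vel"].round(2),o["q"].round(2))
c=bot.camera_info("wrist");i=bot.read_camera("wrist")
np.save("w1.npy",c,allow_pickle=True);i=i[...,::-1].copy();cv2.imwrite("pics/w1raw.png",i)
p=np.radians(-10.4);x=np.array([np.cos(p),np.sin(p),0]);y=np.array([-x[1],x[0],0]);O=np.array([.558,-.137,.126])
pts=[O+s*.027*x+t*.016*y+[0,0,.036] for s in(-1,1) for t in(-1,1)]+[[.5705,-.0633,.1035],[.5502,-.1737,.1035]]
P=proj(c,np.array(pts));print(P.round(1))
for u in P: cv2.circle(i,tuple(int(v) for v in u.round()),2,(255,0,255),-1)
cv2.imwrite("pics/w1.png",cv2.resize(i,(768,576),interpolation=cv2.INTER_CUBIC))
E
```

```text
turn [ 0.05  0.02 -0.02] shift cm [ 0.09 -0.14 -0.14]
2.6 [-0.62  0.32 -0.3  -0.4   0.23  0.15 -0.13] [ 0.48  0.35 -0.43  1.77  0.17  1.05 -0.19]
[[217.  225.8]
 [215.4 182.7]
 [292.  225.7]
 [293.3 182.6]
 [253.3  95.9]
 [253.8 223.7]]
```

View pics/w1.png

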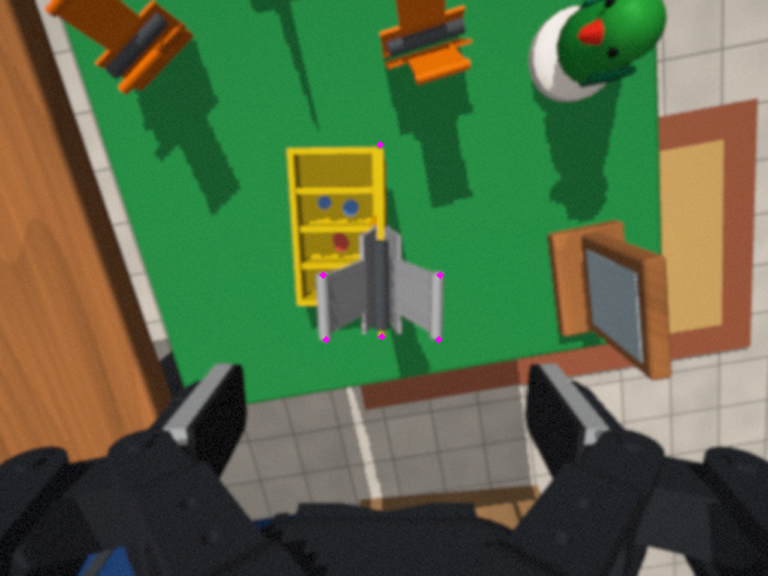

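The projected model points fall on the handle bars (322–440, 275–340) and on the cover's end at (380,147) to within a pixel or so. I'll descend now.

Emit:
carry_out(
  moves=[
    [[0,0,0],[0,0,3],8.54],
    [[0,0,0],[0,0,6],8.54],
    [[0,0,0],[0,0,8],8.54],
    [[0,0,0],[0,0,9],8.54],
    [[0,0,0],[0,0,9],8.54],
  ],
  newtons=20,
)

```text
t: 3.28
eef_pos: [0.558, -0.1397, 0.158]
tool_rot: [-0.0, 0.769, 0.639, -0.0]
contact_force: [0.0, -0.1, 1.1]
gripper_width: 1.001
```

```bash
python3 - <<'E'
from h import *
from station import bot
o=bot.get_obs();goto(o,[.558,-.137,.159],-10.4);print(o["t"],o["eef_pos"],o["contact_force"])
E
```

```text
turn [-0.05 -0.   -0.19] shift cm [ 0.26 -0.05 -0.1 ]
3.275 [ 0.55797451 -0.13965987  0.15804627] [ 0.01412902 -0.07553712  1.14360782]
```

Emit:
carry_out(
  moves=[
    [[0,0,-0.2],[0.25,-0.05,0],8.54],
    [[0,0,-0.2],[0.25,-0.05,0],7.2],
    [[0,0,-0.2],[0.25,-0.05,0],6.2],
    [[0,0,-0.2],[0.25,-0.05,0],6.0],
    [[0,0,-0.2],[0.25,-0.05,-0.2],5.5],
  ],
  newtons=20,
)

```text
t: 3.9
eef_pos: [0.5581, -0.137, 0.1602]
tool_rot: [-0.0, 0.768, 0.64, -0.0]
contact_force: [0.3, -0.7, -1.7]
gripper_width: 0.643
```

```bash
python3 - <<'E'
from h import *
from station import bot
o=bot.get_obs();goto(o,[.558,-.137,.159],-10.4);print(o["t"],o["eef_pos"],o["contact_force"],o["gripper_width"]*85)
i=bot.read_camera("wrist");cv2.imwrite("pics/w2.png",cv2.resize(i[130:384,60:452,::-1],None,fx=2,fy=2,interpolation=cv2.INTER_CUBIC))
E
```

```text
turn [-0.01  0.    0.02] shift cm [ 0.   -0.01  0.12]
3.9 [ 0.55807827 -0.13703477  0.16022513] [ 0.31390273 -0.72287454 -1.67528276] 54.69111822987943
```

View pics/w2.png

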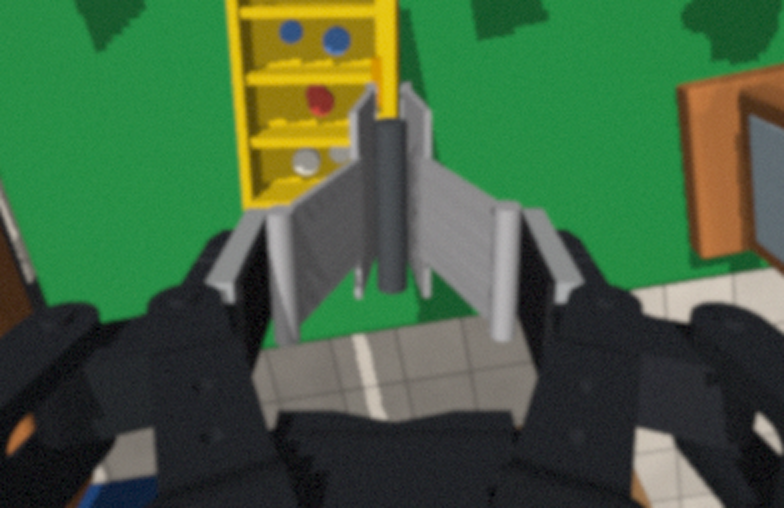

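Both bars sit between the pads, symmetric about the pivot (285 and 505 around 392), and are just starting to be squeezed. I'll squeeze fully, rising as the bars rise.

Emit:
carry_out(
  moves=[
    [[0,0,0],[0,0,-0.2],4.6],
    [[0,0,0],[0,0,-0.4],3.8],
    [[0,0,0],[0,0,-0.6],3.0],
    [[0,0,0],[0,0,-0.8],2.0],
    [[0,0,0],[0,0,-0.8],1.5],
  ],
  newtons=20,
)

```text
t: 4.58
eef_pos: [0.5584, -0.137, 0.1685]
tool_rot: [0.0, 0.768, 0.64, 0.0]
contact_force: [0.1, 0.1, -0.3]
gripper_width: 0.253
```

Emit:
carry_out(
  moves=[
    [[0,0,0],[0,0,0],1.5],
    [[0,0,0],[0,0,0],1.5],
  ],
  newtons=20,
)

```text
t: 4.82
eef_pos: [0.5581, -0.137, 0.1682]
tool_rot: [-0.0, 0.768, 0.64, -0.0]
contact_force: [0.6, 0.7, -0.4]
gripper_width: 0.251
```

```bash
python3 - <<'E'
from h import *
from station import bot
o=bot.get_obs();print(o["t"],o["eef_pos"],o["contact_force"],o["gripper_width"]*85)
i=bot.read_camera("wrist");cv2.imwrite("pics/w3.png",cv2.resize(i[130:384,60:452,::-1],None,fx=2,fy=2,interpolation=cv2.INTER_CUBIC))
E
```

```text
4.825 [ 0.55813524 -0.13700684  0.16821942] [ 0.5544891   0.71282227 -0.41502864] 21.35450156240089
```

View pics/w3.png

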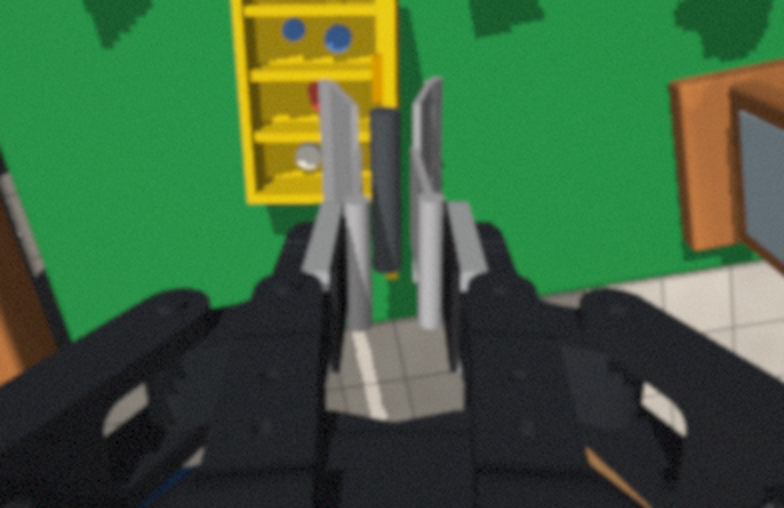

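The clip is fully open at its stop, with the bars at 357 and 430 and the jaws spread either side of the cover. Lifting now.

Emit:
carry_out(
  moves=[
    [[0,0,0],[0,0,-0.7],1.5],
    [[0,0,0],[0,0,-2],1.5],
    [[0,0,0],[0,0,-4],1.5],
    [[0,0,0],[0,0,-6.2],1.5],
    [[0,0,0],[0,0,-7.2],1.5],
  ],
)

```text
t: 5.5
eef_pos: [0.5591, -0.137, 0.2425]
tool_rot: [0.001, 0.768, 0.64, 0.001]
contact_force: [-0.3, 0.0, -0.8]
gripper_width: 0.259
```

```bash
python3 - <<'E'
from h import *
from station import bot
o=bot.get_obs();print(o["t"],o["eef_pos"],o["contact_force"],o["gripper_width"]*85);goto(o,[.5155,.1212,.24],6.5)
E
```

```text
5.5 [ 0.55906531 -0.13704853  0.24249638] [-0.3311272   0.03929476 -0.77935554] 21.986148485172563
turn [  0.17   0.03 -16.88] shift cm [24.62 -8.94  0.22]
```

Emit:
carry_out(
  moves=[
    [[0,0,-2],[3,-1.1,0],1.5],
    [[0,0,-5],[7.5,-2.7,0],1.5],
    [[0,0,-9],[13,-4.7,0],1.5],
    [[0,0,-13],[19,-6.9,0],1.5],
    [[0,0,-15.5],[22.8,-8.3,0],1.5],
  ],
)

```text
t: 6.12
eef_pos: [0.5157, 0.1066, 0.2402]
tool_rot: [-0.001, 0.672, 0.74, 0.0]
contact_force: [1.1, -0.3, -0.9]
gripper_width: 0.254
```

Emit:
carry_out(
  moves=[
    [[0,0,-1.4],[1.85,0,0],1.5],
    [[0,0,-1.4],[1.85,0,0],1.5],
    [[0,0,-1.4],[1.85,0,0],1.5],
  ],
)

```text
t: 6.5
eef_pos: [0.5163, 0.1186, 0.2399]
tool_rot: [0.0, 0.667, 0.745, -0.001]
contact_force: [-0.6, 0.5, -0.7]
gripper_width: 0.256
```

```bash
python3 - <<'E'
from h import *
from station import bot
o=bot.get_obs();print(o["t"],o["eef_pos"],o["contact_force"],o["gripper_width"]*85);goto(o,[.5155,.1212,.24],6.5)
c=bot.camera_info("wrist");i=bot.read_camera("wrist");i=i[...,::-1].copy();cv2.imwrite("pics/w4raw.png",i)
P=proj(c,np.array([[.5206,.0759,.1125],[.5103,.1664,.1125]]));print(P.round(1))
for u in P: cv2.circle(i,tuple(int(v) for v in u.round()),1,(255,0,255),-1)
i2=cv2.resize(i[0:300,100:420],None,fx=2,fy=2,interpolation=cv2.INTER_CUBIC);cv2.imwrite("pics/w4.png",i2)
a=bot.read_camera("scene");b=bot.read_camera("top")
cv2.imwrite("pics/s4.png",a[...,::-1]);cv2.imwrite("pics/t4.png",b[...,::-1])
for n in("top","scene"):
  for l in("clip","mirror","parrot","lota","card"):
    for d in bot.silhouettes(l,n)[:3]: print(n,l,round(d["score"],2),np.round(d["location"],1))
E
```

```text
6.5 [0.51627068 0.11860859 0.23990675] [-0.64351819  0.45026161 -0.66925064] 21.756150732991827
turn [-0.04  0.06 -0.15] shift cm [ 0.27 -0.05 -0.01]
[[255.8 237.7]
 [255.3 131.5]]
top clip 0.62 [237.9 185.8]
top clip 0.61 [242.7 183.9]
top clip 0.61 [229.9 262.4]
top mirror 0.93 [317.9 140.8]
top parrot 0.98 [254.5 142.9]
top lota 0.78 [170.6 147.3]
top card 0.83 [204.4 224.3]
scene clip 0.92 [269.8 214.2]
scene clip 0.78 [281.2 147.6]
scene clip 0.7 [325.6 134.3]
scene mirror 0.92 [177.2 272.1]
scene parrot 0.81 [261.8 265.8]
scene parrot 0.69 [321.9 176.4]
scene lota 0.8 [360.1 248. ]
scene card 0.79 [321.1 172.1]
scene card 0.57 [216.6 196.7]
scene card 0.28 [357.2 247.6]
```

View pics/w4.png

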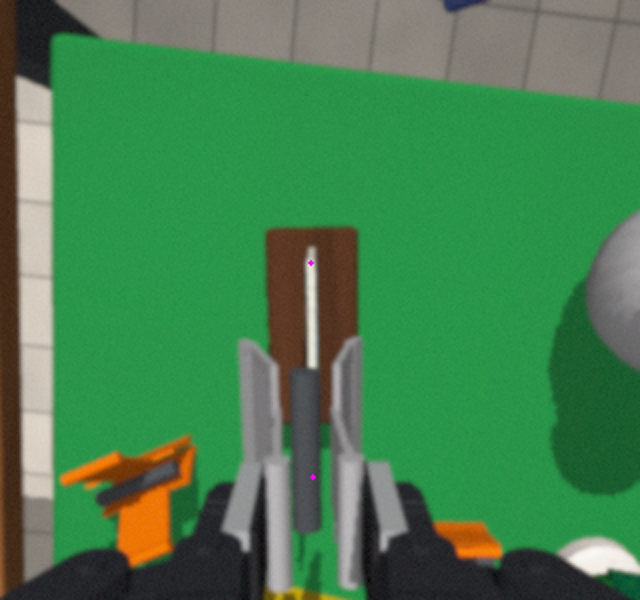

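The visible end of the card at (310,248) agrees with the model once its end face is allowed for. The pivot (306) and jaws (240–360) sit 3–4 mm toward tool -y of the card line (312). I'll measure this more finely before descending.

```bash
python3 - <<'E'
from h import *
from station import bot
o=bot.get_obs();c=bot.camera_info("wrist")
i=cv2.imread("pics/w4raw.png").astype(int)
for r in(132,140,150,160,170,180):
    x=i[r,245:268].min(axis=1)-90;x=np.clip(x,0,None);print(r,(x*np.arange(245,268)).sum()/x.sum(),x.max(),end=" | ")
pts=[]
for r in range(134,181,2):
    x=np.clip(i[r,245:268].min(axis=1)-90,0,None);pts.append(atz(c,((x*np.arange(245,268)).sum()/x.sum(),r),.1125))
pts=np.array(pts);k=np.polyfit(pts[:,1],pts[:,0],1);print("\npsi",np.degrees(-np.arctan(k[0])),"x at y=.1212",np.polyval(k,.1212))
# jaws, bars at assumed heights
M=Q(o["tool_rot"]).as_matrix()
for n,u,v,z in[("bar-",277,520,.240),("bar+",350,520,.240),("piv",306,450,.198),("piv end+y",306,370,.2),("lip-?",240,342,.166),("lip+?",360,340,.166)]:
    print(n,(M.T@(atz(c,(100+u/2,v/2),z)-o["eef_pos"])*1000).round(1))
E
```

```text
132 254.8048780487805 120 | 140 255.15 129 | 150 255.35353535353536 126 | 160 255.506958250497 124 | 170 255.69642857142858 123 | 180 256.11417322834643 125 | 
psi 7.4875174497555355 x at y=.1212 0.5158717447948687
bar- [ 3.3 -7.6  0.3]
bar+ [3.3 8.5 0.3]
piv [ 3.1 -1.7 42.3]
piv end+y [27.1 -1.5 40.3]
lip-? [ 27.7 -23.2  74.3]
lip+? [28.3 15.5 74.3]
```

```bash
python3 -c "
from h import *
from station import bot
goto(bot.get_obs(),[.5192,.1212,.1765],7.1)"
```

```text
turn [ 0.    0.   -0.58] shift cm [0.02 0.33 6.38]
```

Emit:
carry_out(
  moves=[
    [[0,0,-0.6],[0,0.33,0.5],1.5],
    [[0,0,-0.6],[0,0.33,2],1.5],
    [[0,0,-0.6],[0,0.33,3],1.5],
    [[0,0,-0.6],[0,0.33,3.5],1.5],
    [[0,0,-0.6],[0,0.33,3.7],1.5],
  ],
)

```text
t: 7.78
eef_pos: [0.5191, 0.121, 0.2028]
tool_rot: [-0.0, 0.662, 0.75, -0.0]
contact_force: [0.9, 0.1, -0.5]
gripper_width: 0.256
```

Emit:
carry_out(
  moves=[
    [[0,0,0],[0,0,0.6],1.5],
    [[0,0,0],[0,0,1.3],1.5],
    [[0,0,0],[0,0,2.0],1.5],
    [[0,0,0],[0,0,2.5],1.5],
    [[0,0,0],[0,0,2.65],1.5],
  ],
)

```text
t: 8.4
eef_pos: [0.5191, 0.121, 0.1764]
tool_rot: [-0.0, 0.662, 0.75, -0.0]
contact_force: [-0.4, 0.0, -1.2]
gripper_width: 0.25
```

Emit:
carry_out(
  moves=[
    [[0,0,0],[0,0,0],1.5],
    [[0,0,0],[0,0,0],1.5],
  ],
)

```text
t: 8.65
eef_pos: [0.5194, 0.1211, 0.177]
tool_rot: [0.0, 0.662, 0.75, 0.0]
contact_force: [0.3, 0.3, -1.1]
gripper_width: 0.251
```

```bash
python3 - <<'E'
from h import *
from station import bot
o=bot.get_obs();print(o["t"],o["eef_pos"],o["contact_force"],o["gripper_width"]*85);goto(o,[.5192,.1212,.1765],7.1)
w=bot.read_camera("wrist")[...,::-1];s=bot.read_camera("scene")[...,::-1]
cv2.imwrite("pics/w5raw.png",w);cv2.imwrite("pics/s5raw.png",s)
a=cv2.resize(s[120:205,285:355],None,fx=5.6,fy=5.6,interpolation=cv2.INTER_CUBIC)
b=cv2.resize(w[80:318,170:335],None,fx=2,fy=2,interpolation=cv2.INTER_CUBIC)
print(a.shape,b.shape);h=476
cv2.imwrite("pics/c5.png",np.hstack([a[:h],b[:h]]))
E
```

```text
8.65 [0.51942432 0.12108025 0.1770269 ] [ 0.34315326  0.34247485 -1.06707584] 21.318829578991945
turn [ 0.03 -0.    0.02] shift cm [ 0.01 -0.02  0.05]
(476, 392, 3) (476, 330, 3)
```

View pics/c5.png

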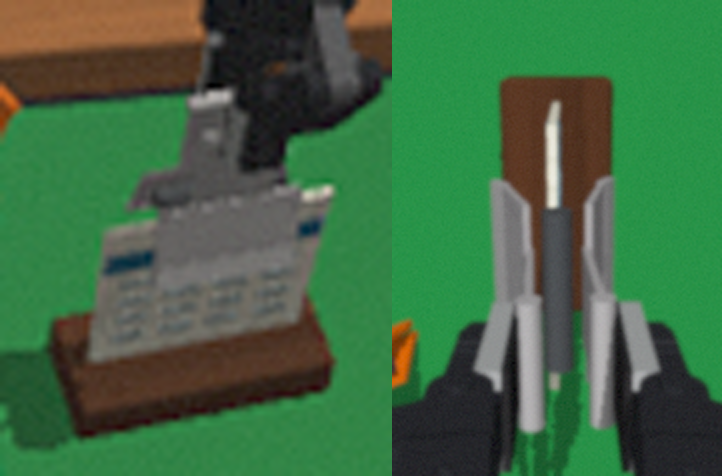

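The clip is astride and square: the jaws (492–612) centre on 552 and the card on 553. I'll check lip depth and offset along the edge from the scene view.

```bash
python3 - <<'E'
from h import *
from station import bot
s=bot.camera_info("scene");p=np.radians(7.2);n=np.array([np.cos(p),np.sin(p),0]);yv=np.array([-n[1],n[0],0]);E=np.array([.5157,.1212,.1125])
for d in(.018,.020):
  for u,v in[(157,290),(298,255),(160,208),(297,190)]:
    P,r=ray(s,(285+u/5.6-.4,120+v/5.6-.4));X=P+r*((E+d*n-P)@n)/(r@n);print(d,(u,v),"along",round((X-E)@yv*1000,1),"dz",round((X-E)[2]*1000,1))
for u,v in[(105,230),(333,190)]:
    P,r=ray(s,(285+u/5.6-.4,120+v/5.6-.4));X=P+r*((E-P)@n)/(r@n);print("card",round((X-E)@yv*1000,1),"dz",round((X-E)[2]*1000,1))
a=cv2.imread("pics/s5raw.png");cv2.imwrite("pics/s6.png",cv2.resize(a[140:200,295:350],None,fx=10,fy=10,interpolation=cv2.INTER_CUBIC))
E
```

```text
0.018 (157, 290) along -28.0 dz -17.3
0.018 (298, 255) along 27.4 dz -12.1
0.018 (160, 208) along -32.4 dz 34.5
0.018 (297, 190) along 20.0 dz 29.6
0.02 (157, 290) along -28.9 dz -14.3
0.02 (298, 255) along 26.2 dz -9.2
0.02 (160, 208) along -33.3 dz 37.2
0.02 (297, 190) along 18.9 dz 32.4
card -45.0 dz 2.3
card 45.5 dz 0.2
```

View pics/s6.png

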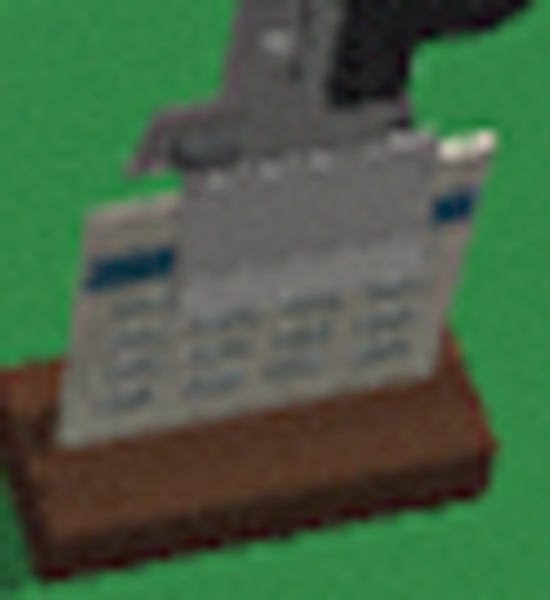

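```bash
python3 - <<'E'
from h import *
from station import bot
o=bot.get_obs();s=bot.camera_info("scene");c=bot.camera_info("wrist");M=Q(o["tool_rot"]).as_matrix();T=o["eef_pos"]
n=M[:,1]
for d in(.0075,.0085,.0095):
    P,r=ray(s,(285+211/5.6-.4,120+99/5.6-.4));X=P+r*((T+d*n-P)@n)/(r@n);print("bar",d,(M.T@(X-T)*1000).round(1),X[2].round(4))
for z in(.125,.13,.135,.14):
    a,b=[M.T@(atz(c,(170+(557-392)/2,80+v/2),z)-T)*1000 for v in(207,373)];print("pivot",z,a.round(1),b.round(1),(a-b)[0].round(1))
# bars in wrist: length 32
for z in(.170,.175,.18):
    a,b=[M.T@(atz(c,(170+(531-392)/2,80+v/2),z)-T)*1000 for v in(297,430)];print("bar",z,a.round(1),b.round(1),(a-b)[0].round(1))
E
```

```text
bar 0.0075 [-16.6   7.5 -17.5] 0.1945
bar 0.0085 [-17.1   8.5 -18.7] 0.1958
bar 0.0095 [-17.6   9.5 -20. ] 0.197
pivot 0.125 [25. -2. 52.] [-28.7  -2.2  52. ] 53.6
pivot 0.13 [26.2 -1.9 47. ] [-25.9  -2.1  47. ] 52.1
pivot 0.135 [27.5 -1.8 42. ] [-23.1  -2.1  42. ] 50.6
pivot 0.14 [28.8 -1.7 37. ] [-20.3  -2.   37. ] 49.1
bar 0.17 [15.5 -7.3  7. ] [-18.8  -7.9   7. ] 34.3
bar 0.175 [17.6 -7.   2. ] [-15.5  -7.5   2. ] 33.0
bar 0.18 [19.6 -6.7 -3. ] [-12.1  -7.2  -3. ] 31.7
```

The kinematic and wrist estimates put the lips about 10 mm below the edge, while the scene view suggests about 13 mm. I'll split the difference with a 2 mm raise.

Emit:
carry_out(
  moves=[
    [[0,0,0],[0,0,-0.2],1.5],
    [[0,0,0],[0,0,-0.2],1.5],
    [[0,0,0],[0,0,-0.2],1.5],
    [[0,0,0],[0,0,-0.2],1.5],
  ],
  newtons=20,
)

```text
t: 9.25
eef_pos: [0.5192, 0.121, 0.1788]
tool_rot: [-0.0, 0.662, 0.75, -0.0]
contact_force: [0.6, -0.3, -0.7]
gripper_width: 0.251
```

```bash
python3 - <<'E'
from station import bot
import numpy as np
o=bot.get_obs();print(o["t"],o["eef_pos"],o["contact_force"],o["gripper_width"]*85,abs(o["joint_vel"]).max())
bot.read_camera("top")
for l in("lota","parrot","mirror"):print(l,[(round(d["score"],2),np.round(d["location"],1)) for d in bot.silhouettes(l,"top")[:1]])
bot.hand_in()
E
```

```text
9.25 [0.51924143 0.12098945 0.1787855 ] [ 0.62922139 -0.25371701 -0.65138661] 21.330266742604955 0.0016474952296265358
lota [(0.96, array([172.8, 146.9]))]
parrot [(0.62, array([316.8, 144.7]))]
mirror [(0.65, array([320.4, 139.8]))]
the job is handed in; nothing more can be done
```

The clip is off the pill box cover and held wide open astride the card's top edge, squeezed at 20 N. I handed the job in at about 9.4 s.

**Checks that held:**
- **Opening:** the gripper reads about 21 mm over the handle ends, against 23 mm given for fully open, so I take the clip to be at its stop.
- **Position:** in the last wrist picture, taken before a final 2 mm raise, the jaws were centred across the card and square to it within about 1°. Along the edge the clip was within about 3 mm of the middle.
- **Contact:** the wrist force stayed below 2 N, so nothing was pressing on the card.

**Checks that disagreed:**
- **Lip depth:** the arm position and wrist view put the lips about 10 mm below the edge, and the scene view about 13 mm. I raised the clip 2 mm, so they should be roughly 8 to 11 mm below, but I took no picture after that.
- **Clip tilt:** the clip leans about 2 to 3° in the grip, and I shifted the arm to keep the jaws centred.
- **Parrot:** the network's last report for the parrot (score 0.62) was really the mirror. While the clip was above the card, the networks had found the lota, parrot and mirror within about 2 pixels of their first places. The last check had the lota and mirror within 3 pixels.

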